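Lock the carver's turntable

ROBOT

A 6-joint arm with a two-finger parallel gripper is mounted at the origin on the work surface. World frame = base frame: x ahead of the robot, y to its left, z up, the work surface at z = 0. Lengths are in m, angles in rad, forces in N, time in s.
With the tool pointing down it reaches from about 0.25 to 0.725 m from the base axis. Payload 4 kg.
Tool frame: the origin (TCP) lies midway between the tips of the shut fingers; the grasp point (between the pads) lies 19 mm behind it; z points along the fingers, y is the line along which they close (so a half turn about z gives the same grasp; the last joint's range is limited). The gripper opens to 85 mm and grips with 20 to 120 N. Pads are 22 mm wide; open, the fingers measure 114 mm over their backs; the gripper's body (76 mm by 85 mm) begins 54 mm behind the grasp point. The pads swing forward as they close: fully open they stand 13 mm farther back than shut.
Start: joints at [1.26, 0.241, 0.005, 1.335, 0, 1.571], TCP at [0.153, 0.476, 0.204] pointing down, gripper open.
Joint ranges: [-2.72, 2.72], [-1.05, 1.87], [-1.09, 1.28], [-1.99, 2.15], [-1.42, 1.44], [-3.14, 3.14]. Speed limits (rad/s): [2.79, 2.79, 3.14, 3.14, 3.14, 3.14].

INTERFACE

Orientations are given as a unit quaternion [x, y, z, w].
In Python, from workcell import bot gives the robot as it stands.
- The arm moves only by the tool move_arm, never from a script. Its argument "motion" is a list of rows, each an object of numbers: "x", "y", "z": the shift along the tool's x, y, z in cm; "yaw": the turn about the tool's z in degrees. A call has 1 to 20 rows; each row is the pose to reach, as a shift and turn from the pose commanded when the call began, along the tool's axes at that moment; what a row does not reach only later rows make up. A row lasts 1/8 s, in which the tool goes at most 62.5 mm and 10.7 degrees, less where a joint would pass 70% of its speed; a pose out of reach is approached as far as the arm can. A call with a gripper value outside its range is refused whole. "gripper" is the opening, from -1 (shut) to 1 (fully open), set as the call begins (left out, the last holds). The fingers move at their own pace and stop on an object; the grip force is fixed at half the most. Time passes only in rows, so rows that repeat a pose let the fingers close. It gives the time, the measured TCP pose, the force, the opening and the grip force at its end, in the units of the state.
- bot.get_obs(): the state, without advancing time (a new reading comes with each control period).
- bot.camera(name): name is "side" or "top"; returns the picture (420x560x3 uint8, blue, green, red); there is no depth.
- bot.camera_model(name): a dict with "K" (3x3 intrinsics, pixels), "dist" ([k1, k2, p1, p2, k3] as OpenCV has them; the pictures are not rectified), "world_from_camera" (4x4, takes a point from camera to world coordinates). Camera axes: x right, y down, z forward; pixel columns grow to the right and rows downward; lengths in m; the calibration is good to about 2 mm. A picture is of the moment at which its call begins. camera_model takes no time and is no camera call.
- bot.job_done(): hands the job in; it is judged then, once.
Trained networks look in the newest picture that a camera, given by its name, has taken for a name from the list of things; names that differ only in an ending like _2 or _b are one class to them, and where a whole thing is asked for, a point or a joint stands for the part that bears it (a point fixed in the world has none). Each returns a list of dicts, best first, with "score" (0 to 1); they miss things now and then, are a little off and sometimes report something else, mostly with a low value. They report only what shows in the picture. A call takes as long as a camera call. They do not tell look-alikes from the thing itself.
- bot.cut_out(camera, name): "mask" (420x560 bool, what is visible of it) and "centre" ([row, column] in pixels, amid what is visible of it).
The state is a dict: "clock": time; "joint_pos": joint angles; "joint_vel": joint speeds; "tau": joint torques, N m; "eef_pos": TCP position; "tool_rot": TCP orientation; "ft_force": force on the tool from outside, world axes, zero at the start; "ft_torque": the same for the moment, N m; "grip_width": finger opening in m; "grasp_force": force on a finger pad.
Only numpy, scipy, OpenCV 4.12 (cv2) and the standard library are available. Lean on these libraries where they do the work, as an engineer would, in place of code of your own. Each camera call takes 0.05 s, during which the arm holds its last target. There are 200 camera calls.

TASK

Lock the carving turntable so it can no longer turn: push the red stud round until the slot in the disc faces the steel lock bar, then push the bar by its blue end plate until it is fully home in the slot. Everything is pushed, nothing is lifted; leave the mallet, chisel, glue bottle and offcut where they are.

Things in the scene. Friction and masses are not known exactly. Their poses are not given: they have to be found in the camera images.
- stand: Green metal stand fixed on the bench; place and yaw vary. Origin on the bench under the turntable's axis; z up, +y points from the axis along the lock bar. Plate 200 x 200 mm, 12 mm high, centred on the origin; a bed 60 mm wide, 15 mm high runs out to y = 240 mm. On it a dark steel guide (48 mm wide, y = 100 to 162 mm, top 37 mm above the bench) roofs the bar and keeps it on the line x = 0.
- turntable (a joint): Angle of the aluminium disc about the upright axis, rad, growing counter-clockwise seen from above; 0 (or 6.283) when its slot faces the lock bar squarely. It starts anywhere from 0.8 to 5.48, turns both ways without stops and stays where it is left (about 0.1 N m of friction: 2 N at the stud).
- slot_mouth (a point): Middle of the slot's mouth on the disc's rim, 85 mm from the axis, 21 mm above the bench. Disc 170 mm across, 14 to 28 mm above the bench; a wooden rosette (68 mm across, top 54 mm above the bench) is fixed in its middle. Slot 24 mm wide, 35 mm deep, open at the rim, widening to 40 mm there, yellow paint along both sides. Lined up, it lies at x = 0, y = 85 mm of the stand.
- stud_top (a point): Top centre of the upright red stud on the disc: 16 mm across, 34 mm tall (28 to 62 mm above the bench), 62 mm from the axis, exactly opposite the slot. Lined up, the stud stands on the side of the axis away from the bar.
- bar_nose (a point): Tip of the lock bar's rounded nose, 6 mm above the bar's underside. In the stand's frame it starts at y = 91 to 106 mm (clear of the disc) and is at y = 55 mm when fully home, where the blue plate meets the guide's end. With the slot's mouth off by up to about 8 mm the nose still slides in and centres the disc; otherwise it stops against the rim.
- bar_plate (a point): Centre of the outer face (the one turned away from the disc) of the bar's upright blue end plate, which is pushed towards the axis (the stand's -y): 36 mm wide, 16 mm thick, 15 to 55 mm above the bench; this point is 35 mm above the bench and 123 mm behind the nose tip.
- mallet_mid (a point): Middle of the wooden mallet's head (70 x 110 x 60 mm, lying, 220 mm handle with blue end). Leave alone.
- chisel_mid (a point): Where handle and ferrule meet on the chisel, which is 230 mm long, 26 mm thick, lying on the bench. Leave alone.
- glue_mid (a point): Middle of the white glue bottle, 54 mm across, 120 mm tall, standing. Leave alone.
- offcut_mid (a point): Middle of the wooden offcut, 45 x 90 x 25 mm, lying. Leave alone.
- lockbar: The lock bar itself; its origin lies under the nose tip, on the bar's underside; the bar runs along its own +y. Loose, of steel, 18 x 12 mm in section, 123 mm long, 0.2 to 0.33 kg; it lies on the bed (underside 15 mm above the bench) and slides through the guide along the stand's y with 1 mm of play each side and 1 to 3 N of friction.
There are look-alikes about, which are no part of the job. Of the things that look like the lockbar, the middle-sized one is meant.

How it is judged:
On the way, in this order (a step that is already met when the one before it is completed fails the run):
1. the slot is turned to face the lock bar (mouth within 10 mm of the bar's line) (x of slot_mouth in the frame of stand between -0.01 and 0.01 m and y of slot_mouth in the frame of stand above 0.06 m), for 0.1 s.
2. the bar is pushed fully home in the slot (nose within 5 mm) (y of bar_nose in the frame of stand between 0.045 and 0.06 m and x of bar_nose in the frame of stand between -0.005 and 0.005 m), for 0.2 s.
At the end, for the whole second after the job is handed in: The bar's nose is within 5 mm of fully home (y = 55 mm in the stand's frame), the slot's mouth within 6 mm of the bar's line, bar and disc at rest, and the mallet, chisel, glue bottle and offcut within 30 mm of where they stood (all of step 2 and x of slot_mouth in the frame of stand between -0.006 and 0.006 m and y of slot_mouth in the frame of stand above 0.06 m and linear speed of lockbar below 0.01 m/s and velocity of joint turntable between -0.1 and 0.1 rad/s and distance of each of mallet_mid, chisel_mid, glue_mid, offcut_mid from where it was at the start of the episode below 0.03 m); the robot touches nothing.
It fails at once if the lock bar is lifted (either end more than 10 mm) (z of bar_nose in the frame of stand above 0.031 m or z of bar_plate in the frame of stand above 0.045 m).
It fails at once if a bystander (mallet, chisel, glue bottle, offcut) is moved more than 30 mm (distance of any of mallet_mid, chisel_mid, glue_mid, offcut_mid from where it was at the start of the episode above 0.03 m).
It also fails if it takes over 64 s, if anything falls off the work surface, if the arm or the gripper's body presses on something with over 40 N, if the wrist force passes 120 N, or if a joint passes its speed limit or range.

## Working session

There is one attempt and no reset: what is moved stays moved. The work goes in short steps, Python scripts to look and compute and a tool call to move; the robot and the scene stay as the last step left them, time stands still between calls to the robot, and variables do not carry over. Pictures are saved under pics/ and viewed, at most 10 in all, crops included, and the job is handed in when it is done.

Besides the shell and the picture viewer there is one more tool, called after "Call:" as name([rows], argument=value, ...), one row to a line, values as JSON. move_arm: Moves the arm, as the interface text tells. Its arguments: {"type":"object","properties":{"motion":{"type":"array"},"gripper":{"type":"number"}},"required":["motion"]}

```bash
mkdir -p pics
cat > h.py <<'E'
import numpy as np, cv2
from workcell import bot
def ray(cam,px):
    m=bot.camera_model(cam);K=np.array(m["K"],float);d=np.array(m["dist"],float);T=np.array(m["world_from_camera"])
    u=cv2.undistortPoints(np.array([[px]],float),K,d)[0,0]
    return T[:3,3],T[:3,:3]@np.array([u[0],u[1],1.])
def at(cam,px,z):  # px=(col,row)
    o,r=ray(cam,px);return o+r*(z-o[2])/r[2]
def proj(cam,P):
    m=bot.camera_model(cam);T=np.linalg.inv(np.array(m["world_from_camera"]))
    return cv2.projectPoints(np.array(P,float).reshape(-1,3),cv2.Rodrigues(T[:3,:3])[0],T[:3,3],np.array(m["K"],float),np.array(m["dist"],float))[0][:,0]
E
python3 - <<'E'
from h import *
a=bot.camera("top");b=bot.camera("side")
cv2.imwrite("pics/top.png",cv2.resize(a,(800,600)));cv2.imwrite("pics/side.png",cv2.resize(b,(800,600)))
np.save("top0.npy",a);np.save("side0.npy",b)
for n in ["stand","turntable","slot_mouth","stud_top","lockbar","bar_plate","mallet_mid","glue_mid","chisel_mid","offcut_mid"]:
    for c in ["top","side"]:
        for r in bot.cut_out(c,n):
            print(n,c,round(r["score"],2),np.round(r["centre"]),r["mask"].sum())
print(bot.get_obs()["tool_rot"],bot.get_obs()["clock"])
E
```

```text
stand top 0.68 [232. 325.] 10947
stand side 0.89 [210. 302.] 7413
turntable top 0.81 [225. 340.] 5133
turntable side 0.6 [195. 313.] 3717
slot_mouth side 0.82 [195. 316.] 3587
stud_top top 0.82 [228. 341.] 5274
stud_top side 0.71 [194. 312.] 3680
stud_top side 0.3 [255. 274.] 506
lockbar top 0.77 [214. 176.] 276
lockbar top 0.73 [234. 241.] 336
lockbar top 0.55 [106. 233.] 1276
lockbar side 0.89 [252. 269.] 516
lockbar side 0.89 [307. 208.] 594
lockbar side 0.62 [209. 149.] 1410
lockbar side 0.6 [241. 211.] 1056
bar_plate top 0.95 [106. 239.] 1231
bar_plate top 0.8 [236. 238.] 340
bar_plate top 0.69 [219. 177.] 373
bar_plate side 0.74 [254. 270.] 498
bar_plate side 0.7 [306. 208.] 550
bar_plate side 0.57 [208. 149.] 1330
mallet_mid top 0.89 [132. 334.] 3173
mallet_mid top 0.43 [312. 250.] 653
mallet_mid side 0.59 [166. 238.] 2485
mallet_mid side 0.42 [237. 211.] 1056
glue_mid top 0.91 [314. 252.] 684
chisel_mid top 0.68 [304. 381.] 1224
chisel_mid side 0.71 [200. 393.] 732
offcut_mid top 0.69 [176. 229.] 978
offcut_mid side 0.79 [241. 212.] 1060
[ 1.54761788e-01  9.87951815e-01  4.85113996e-06 -7.05568096e-06] 1.1
```

View pics/top.png

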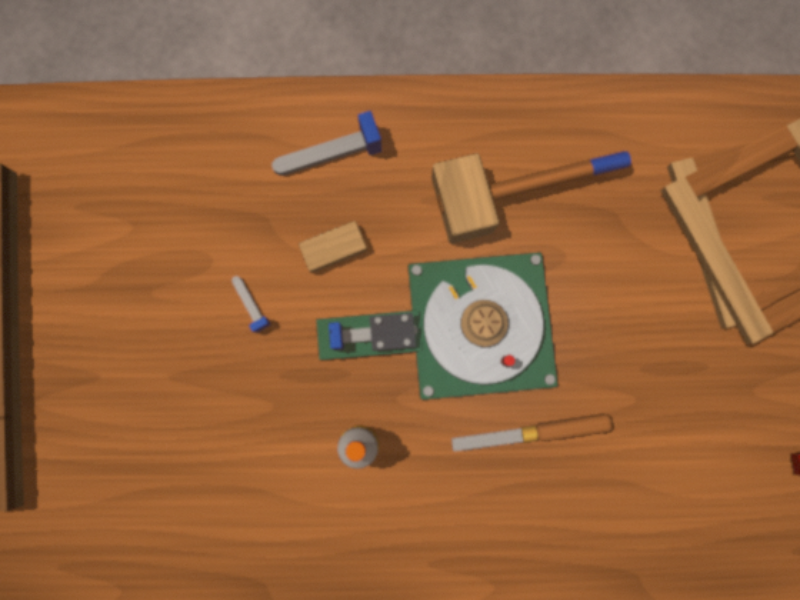

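View pics/side.png

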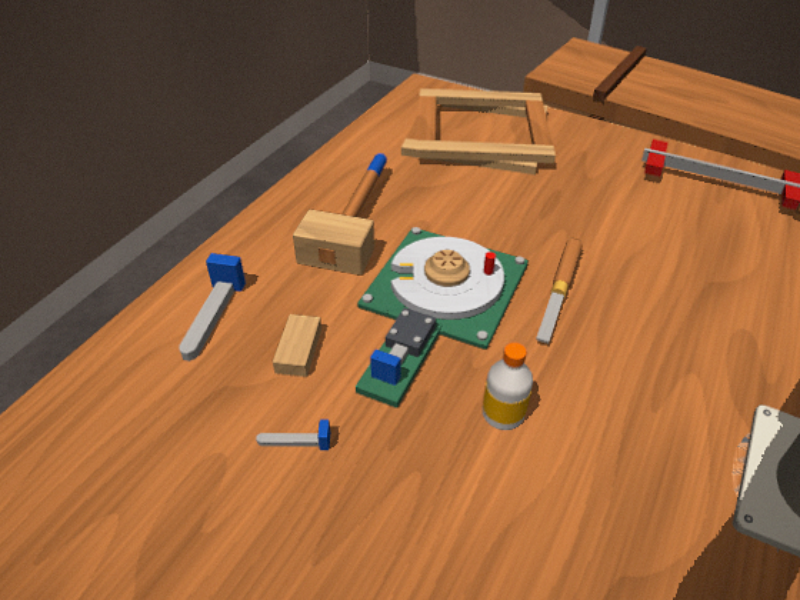

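Top view (800-px scale): the disc is at (484,324), the red stud at (510,361), and the slot with yellow paint at (462,287). Lock-bar look-alikes by blue plate: large (370,132), small (259,324), and middle-sized (336,335). The middle one fits: it lies in the guide on the stand. I'll fit the stand pose and confirm it with an overlay crop.

```bash
cat > fit.py <<'E'
from h import *
from scipy.optimize import least_squares
def W(p,pts):
    c,s=np.cos(p[2]),np.sin(p[2]);P=np.array(pts,float)
    return np.c_[p[0]+c*P[:,0]-s*P[:,1],p[1]+s*P[:,0]+c*P[:,1],P[:,2]]
E
python3 - <<'E'
from fit import *
a=np.load("top0.npy");b=np.load("side0.npy")
img={"top":a,"side":b}
def blobs(im,kind):
    h=cv2.cvtColor(im,cv2.COLOR_BGR2HSV)
    H,S,V=h[...,0].astype(int),h[...,1],h[...,2]
    if kind=="red": m=((H<6)|(H>172))&(S>170)&(V>90)
    if kind=="blue": m=(H>105)&(H<130)&(S>150)&(V>60)
    if kind=="yel": m=(H>18)&(H<32)&(S>140)&(V>130)
    if kind=="green": m=(H>60)&(H<90)&(S>90)&(V>30)
    n,l,st,c=cv2.connectedComponentsWithStats(m.astype(np.uint8))
    return [(np.round(c[i],1).tolist(),st[i].tolist()) for i in range(1,n) if st[i,4]>6],m
for c in img:
    for k in ["red","blue","yel"]: print(c,k,blobs(img[c],k)[0])
s=.7
# stand by plate corners & bed end, top picture (800 px scale)
px=np.array([[408,264],[541,254],[556,386],[421,399],[317,320],[320,360]])*s
o=at("top",np.array([484,324])*s,.05);e=at("top",np.array([319,340])*s,.015)
yaw=np.arctan2(e[1]-o[1],e[0]-o[0])-np.pi/2
print("guess",o,e,yaw)
def matchpts(p):
    M=W(p,[[.1,.1,.012],[-.1,.1,.012],[-.1,-.1,.012],[.1,-.1,.012],[.03,.24,.015],[-.03,.24,.015]])
    q=proj("top",M);D=np.linalg.norm(px[:,None]-q[None],axis=2);return D.min(1)
r=least_squares(matchpts,[o[0],o[1],yaw]);p=r.x;print("fit",p,np.round(r.fun,1))
# guide top refine check: mask green area overlay
np.save("stand.npy",p)
im=cv2.resize(a[150:300,200:410],None,fx=3.8,fy=3.8,interpolation=cv2.INTER_CUBIC)
for q in proj("top",W(p,[[.1,.1,.012],[-.1,.1,.012],[-.1,-.1,.012],[.1,-.1,.012],[.03,.24,.015],[-.03,.24,.015],[0,0,.054],[.024,.1,.037],[-.024,.1,.037],[.024,.162,.037],[-.024,.162,.037]])):
    cv2.circle(im,tuple(int(v) for v in (q-[200,150])*3.8),3,(255,0,255),-1)
cv2.imwrite("pics/crop1.png",im)
E
```

```text
top red [([355.9, 252.1], [353, 250, 7, 5, 32])]
top blue [([257.9, 89.0], [252, 80, 13, 19, 143]), ([426.3, 112.3], [416, 108, 23, 9, 83]), ([180.7, 226.5], [177, 224, 9, 6, 21]), ([234.2, 234.4], [231, 226, 7, 17, 96])]
top yel [([329.7, 197.1], [328, 194, 5, 7, 14]), ([317.0, 204.0], [315, 201, 5, 7, 15]), ([370.6, 303.8], [366, 299, 10, 9, 58])]
side red [([460.7, 101.6], [455, 98, 12, 8, 74]), ([458.0, 114.5], [452, 107, 13, 17, 168]), ([554.0, 123.1], [549, 119, 11, 9, 81]), ([553.9, 137.7], [548, 129, 12, 18, 156]), ([342.2, 183.8], [339, 177, 8, 15, 93])]
side blue [([264.2, 113.9], [258, 108, 12, 14, 98]), ([157.7, 188.7], [145, 177, 26, 26, 474]), ([269.5, 256.5], [260, 245, 20, 24, 375]), ([226.5, 304.0], [223, 294, 8, 21, 148])]
side yel [([283.9, 184.6], [280, 184, 9, 2, 15]), ([283.6, 194.1], [280, 194, 9, 2, 10]), ([391.6, 200.7], [386, 196, 11, 11, 72]), ([349.0, 286.8], [340, 275, 22, 22, 282])]
guess [ 0.54885328 -0.10654713  0.05      ] [0.53287844 0.12784325 0.015     ] 0.06804964211622311
fit [ 0.55116769 -0.1090761   0.07382613] [0.4 1.7 2.  1.1 1.1 0.8]
```

View pics/crop1.png

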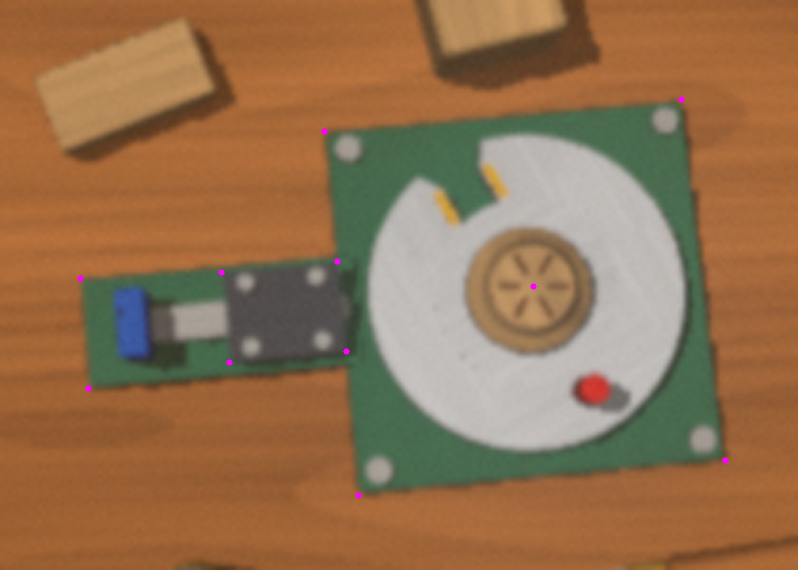

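The overlay fits to about 1–2 px. The middle-sized bar sits in the dark guide with its blue plate at crop (132,322), so that is the one meant. The stud is at crop (595,388). Next I'll plan the arc push with the gripper shut.

```bash
cat > plan.py <<'E'
from fit import *
np.set_printoptions(precision=4,suppress=True)
p=np.load("stand.npy"); ax=p[:2]
def rows(Ps,phis_deg):
    """world TCP targets + desired world heading of tool -x (deg) -> tool shifts cm, yaw deg"""
    ob=bot.get_obs();from scipy.spatial.transform import Rotation as R
    M=R.from_quat(ob["tool_rot"]).as_matrix();h0=np.degrees(np.arctan2(-M[1,0],-M[0,0]))
    for P,f in zip(Ps,phis_deg):
        d=M.T@(np.array(P)-ob["eef_pos"])*100
        y=None if f is None else -((f-h0+180)%360-180)
        print(np.round(d,2),y if y is None else round(y,1))
def arc(deg,off,z,R=.062):
    a=np.radians(deg);u=np.array([np.cos(a),np.sin(a)]);t=np.array([-u[1],u[0]])
    return np.r_[ax+R*u-off*t,z]
E
python3 - <<'E'
from plan import *
def mid(o1,r1,o2,r2):
    A=np.c_[r1,-r2];s=np.linalg.lstsq(A,o2-o1,rcond=None)[0];return o1+s[0]*r1,o2+s[1]*r2
print("stud tri",mid(*ray("top",(355.8,252)),*ray("side",(342.5,179))))
st=at("top",(355.8,252),.062);v=st[:2]-ax;print("stud",st,np.linalg.norm(v),np.degrees(np.arctan2(v[1],v[0]))%360)
sl=(at("top",(329.7,197.1),.028)+at("top",(317,204),.028))/2;v2=sl[:2]-ax;print("slot paint",np.linalg.norm(v2),np.degrees(np.arctan2(v2[1],v2[0])))
ctr=(at("top",(355.8,252),.062)*66+sl*62)/128;print("axis dir line check")
pl=at("top",(231,234.4),.055);w=pl[:2]-ax;c,s=np.cos(p[2]),np.sin(p[2]);print("plate outer top stand frame",c*w[0]+s*w[1],-s*w[0]+c*w[1],pl)
ph=np.degrees(np.arctan2(v[1],v[0]))%360;end=270+np.degrees(p[2]);print(ph,end)
ph=np.degrees(np.arctan2(-v2[1],-v2[0]))%360
P=[arc(ph,.045,.12),arc(ph,.045,.04)];F=[ph+90]*2
rows(P,F)
E
```

```text
stud tri (array([ 0.4976, -0.1368,  0.0618]), array([ 0.4981, -0.1366,  0.0618]))
stud [ 0.4976 -0.1367  0.062 ] 0.060292052916260885 207.31313500080094
slot paint 0.06209402464996629 28.550972079076413
axis dir line check
plate outer top stand frame 0.0016346347015790824 0.21752133838080384 [0.5368 0.108  0.055 ]
207.31313500080094 274.22992539712897
[-48.28 -44.91   8.35] 43.6
[-48.28 -44.91  16.35] 43.6
```

Call:
move_arm([
  {"x": -4,"y": -3.7,"z": 0,"yaw": 3},
  {"x": -8,"y": -7.4,"yaw": 7},
  {"x": -12,"y": -11.2,"yaw": 11},
  {"x": -16,"y": -15,"yaw": 15},
  {"x": -20,"y": -18.7,"yaw": 19},
  {"x": -24,"y": -22.4,"yaw": 23},
  {"x": -28,"y": -26.2,"yaw": 27},
  {"x": -32,"y": -30,"yaw": 31},
  {"x": -36,"y": -33.7,"yaw": 35},
  {"x": -40,"y": -37.3,"yaw": 39},
  {"x": -44,"y": -41,"yaw": 42,"z": 2},
  {"x": -48.3,"y": -44.9,"z": 6,"yaw": 43.6},
  {"x": -48.3,"y": -44.9,"z": 10,"yaw": 43.6},
  {"x": -48.3,"y": -44.9,"z": 13,"yaw": 43.6},
  {"x": -48.3,"y": -44.9,"z": 15,"yaw": 43.6},
  {"x": -48.3,"y": -44.9,"z": 16.2,"yaw": 43.6},
  {"x": -48.3,"y": -44.9,"z": 16.2,"yaw": 43.6},
], gripper=-1)

```text
invalid input at $.motion[1]: expected keys x, y, z, yaw
```

Run:
```python
from plan import *
o=bot.get_obs();print(o["clock"],o["eef_pos"],o["ft_force"],o["grip_width"])
a=bot.camera("top");cv2.imwrite("pics/t2.png",cv2.resize(a[150:300,200:410],None,fx=3.8,fy=3.8))
ph=208
seq=[(ph,.019)]+[(q,.019) for q in np.arange(213,276,5)]+[(274.2,.019)]
print([q for q,_ in seq])
rows([arc(q,d,.042) for q,d in seq],[q+90 for q,_ in seq])
```

```text
1.1 [0.1529 0.4761 0.2035] [-0.7509  0.3076  0.9533] 0.08525224218394672
[208, np.int64(213), np.int64(218), np.int64(223), np.int64(228), np.int64(233), np.int64(238), np.int64(243), np.int64(248), np.int64(253), np.int64(258), np.int64(263), np.int64(268), np.int64(273), 274.2]
[-50.13 -46.65  16.15] 44.2
[-50.42 -47.14  16.15] 39.2
[-50.75 -47.59  16.15] 34.2
[-51.13 -48.02  16.15] 29.2
[-51.54 -48.41  16.15] 24.2
[-51.98 -48.76  16.15] 19.2
[-52.45 -49.08  16.15] 14.2
[-52.94 -49.35  16.15] 9.2
[-53.46 -49.58  16.15] 4.2
[-54.   -49.76  16.15] -0.8
[-54.55 -49.89  16.15] -5.8
[-55.11 -49.98  16.15] -10.8
[-55.67 -50.01  16.15] -15.8
[-56.24 -50.    16.15] -20.8
[-56.37 -49.99  16.15] -22.0
```

View pics/t2.png

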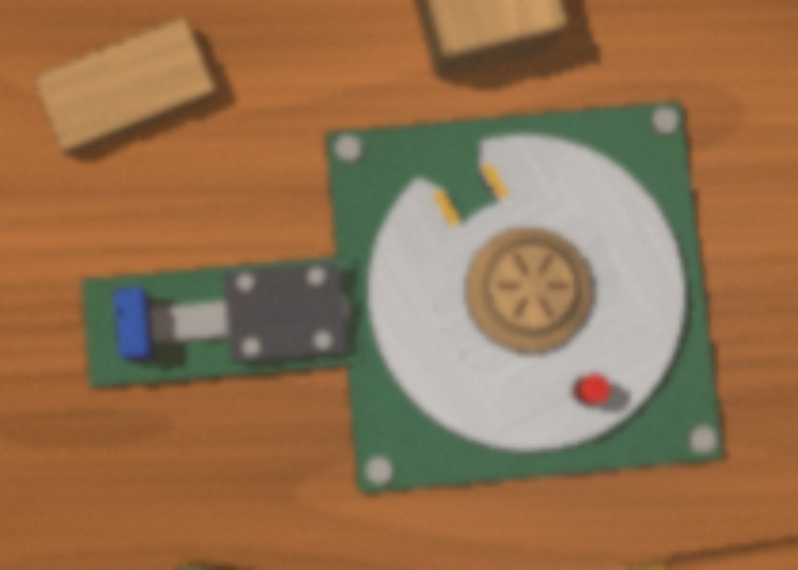

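The call was refused because every row needs all four keys. Nothing moved, and the picture shows the scene unchanged. I'll resend it complete.

Call:
move_arm([
  {"x": -4,"y": -3.7,"z": 0,"yaw": 3},
  {"x": -8,"y": -7.4,"z": 0,"yaw": 7},
  {"x": -12,"y": -11.2,"z": 0,"yaw": 11},
  {"x": -16,"y": -15,"z": 0,"yaw": 15},
  {"x": -20,"y": -18.7,"z": 0,"yaw": 19},
  {"x": -24,"y": -22.4,"z": 0,"yaw": 23},
  {"x": -28,"y": -26.2,"z": 0,"yaw": 27},
  {"x": -32,"y": -30,"z": 0,"yaw": 31},
  {"x": -36,"y": -33.7,"z": 0,"yaw": 35},
  {"x": -40,"y": -37.3,"z": 0,"yaw": 39},
  {"x": -44,"y": -41,"z": 2,"yaw": 42},
  {"x": -48.3,"y": -44.9,"z": 6,"yaw": 43.6},
  {"x": -48.3,"y": -44.9,"z": 10,"yaw": 43.6},
  {"x": -48.3,"y": -44.9,"z": 13,"yaw": 43.6},
  {"x": -48.3,"y": -44.9,"z": 15,"yaw": 43.6},
  {"x": -48.3,"y": -44.9,"z": 16.2,"yaw": 43.6},
  {"x": -48.3,"y": -44.9,"z": 16.2,"yaw": 43.6},
], gripper=-1)

```text
clock: 3.28
eef_pos: [0.4749, -0.099, 0.041]
tool_rot: [0.511, 0.86, -0.0, -0.001]
ft_force: [-0.4, 0.1, -0.8]
grip_width: 0.0001
grasp_force: 0.0
```

Run:
```python
from plan import *
o=bot.get_obs();print(o["clock"],o["eef_pos"],o["ft_force"],o["grip_width"])
ph=208
seq=[(ph,.03),(ph,.019)]+[(q,.019) for q in np.arange(212,275,4)]
rows([arc(q,d,.042) for q,d in seq],[q+90 for q,_ in seq])
```

```text
3.275 [ 0.4749 -0.099   0.041 ] [-0.3992  0.0728 -0.8069] 8.325614824780656e-05
[-1.47  0.04 -0.1 ] 0.6
[-2.57  0.03 -0.1 ] 0.6
[-3.   -0.09 -0.1 ] -3.4
[-3.45 -0.18 -0.1 ] -7.4
[-3.9  -0.24 -0.1 ] -11.4
[-4.35 -0.27 -0.1 ] -15.4
[-4.8  -0.27 -0.1 ] -19.4
[-5.25 -0.23 -0.1 ] -23.4
[-5.7  -0.17 -0.1 ] -27.4
[-6.14 -0.07 -0.11] -31.4
[-6.58  0.06 -0.11] -35.4
[-7.    0.21 -0.11] -39.4
[-7.41  0.4  -0.11] -43.4
[-7.81  0.61 -0.11] -47.4
[-8.19  0.86 -0.11] -51.4
[-8.56  1.13 -0.11] -55.4
[-8.9   1.42 -0.11] -59.4
[-9.23  1.74 -0.11] -63.4
```

Call:
move_arm([
  {"x": -0.8,"y": 0,"z": 0,"yaw": 0},
  {"x": -1.5,"y": 0,"z": 0,"yaw": 0.5},
  {"x": -2.1,"y": 0,"z": 0,"yaw": 0.5},
  {"x": -2.6,"y": 0,"z": 0,"yaw": 0.5},
  {"x": -3.0,"y": -0.1,"z": 0,"yaw": -3.5},
  {"x": -3.45,"y": -0.2,"z": 0,"yaw": -7.5},
  {"x": -3.9,"y": -0.25,"z": 0,"yaw": -11.5},
  {"x": -4.35,"y": -0.25,"z": 0,"yaw": -15.5},
  {"x": -4.8,"y": -0.25,"z": 0,"yaw": -19.5},
  {"x": -5.25,"y": -0.25,"z": 0,"yaw": -23.5},
  {"x": -5.7,"y": -0.15,"z": 0,"yaw": -27.5},
  {"x": -6.15,"y": -0.05,"z": 0,"yaw": -31.5},
  {"x": -6.6,"y": 0.05,"z": 0,"yaw": -35.5},
  {"x": -7.0,"y": 0.2,"z": 0,"yaw": -39.5},
  {"x": -7.4,"y": 0.4,"z": 0,"yaw": -43.5},
  {"x": -7.8,"y": 0.6,"z": 0,"yaw": -47.5},
  {"x": -8.2,"y": 0.85,"z": 0,"yaw": -51.5},
  {"x": -8.4,"y": 1.0,"z": 0,"yaw": -53.5},
  {"x": -8.4,"y": 1.0,"z": 0,"yaw": -53.5},
])

```text
clock: 5.65
eef_pos: [0.5245, -0.1683, 0.0415]
tool_rot: [0.069, 0.998, 0.0, -0.0]
ft_force: [-0.6, 1.1, -0.4]
grip_width: 0.0004
grasp_force: 0.0
```

Run:
```python
from plan import *
o=bot.get_obs();print(o["clock"],o["eef_pos"],o["ft_force"])
a=bot.camera("top");b=bot.camera("side")
cv2.imwrite("pics/t3.png",np.hstack([cv2.resize(a[150:290,210:400],None,fx=2.1,fy=2.1),cv2.resize(b[130:270,220:410],None,fx=2.1,fy=2.1)]))
for im,cam in((a,"top"),(b,"side")):
    h=cv2.cvtColor(im,cv2.COLOR_BGR2HSV);H,S,V=h[...,0].astype(int),h[...,1],h[...,2]
    for k,m,z in(("yel",(H>18)&(H<32)&(S>140)&(V>130),.028),("red",((H<6)|(H>172))&(S>170)&(V>90),.062)):
        n,l,st,c=cv2.connectedComponentsWithStats(m.astype(np.uint8))
        for i in range(1,n):
            if st[i,4]>5:
                q=at(cam,c[i],z)[:2]-ax
                if np.hypot(*q)<.11:print(cam,k,c[i],st[i,4],"r",np.hypot(*q),"ang",np.degrees(np.arctan2(q[1],q[0]))%360)
```

```text
5.65 [ 0.5245 -0.1683  0.0415] [-0.5706  1.051  -0.4014]
top yel [329.7143 197.1429] 14 r 0.06357062807807834 ang 14.90278993544473
top yel [317. 204.] 15 r 0.06410510525235194 ang 42.10111329008034
top red [355.8824 252.2353] 34 r 0.06076950240582741 ang 207.23447853018573
side yel [283.6364 184.8182] 11 r 0.06463073202172182 ang 12.33679118864192
side yel [284.  194.5] 18 r 0.06272832971770198 ang 40.672821755695026
side red [342.1959 183.5258] 97 r 0.05989111936983088 ang 193.15264910554865
```

View pics/t3.png

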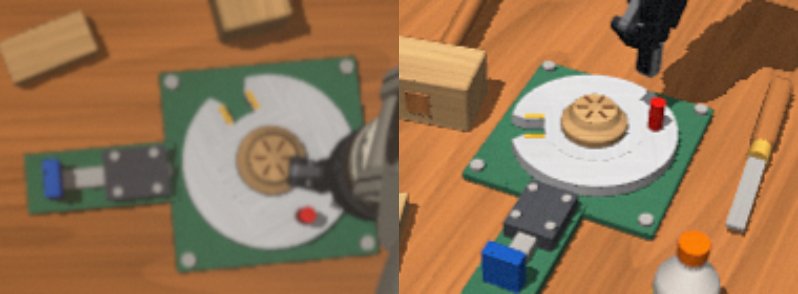

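The stud has not moved (still crop-left (307,213)), and the tool tip appears above and beyond it. I'll compare the reported TCP with where the tip appears.

Run:
```python
from plan import *
o=bot.get_obs();P=o["eef_pos"]
print(o["joint_pos"], o["clock"])
for c,org,off in(("top",(210,150),0),("side",(220,130),399)):
    for z in(0,.03,.06,.1):
        q=proj(c,[P+[0,0,z]])[0];print(c,z,q,(q-org)*2.1+[off,0])
# triangulate tip: top crop (290,172), side crop (650,72)
t=np.array([292,172])/2.1+[210,150];s=np.array([650-399,72])/2.1+[220,130]
o1,r1=ray("top",t);o2,r2=ray("side",s)
k=np.linalg.lstsq(np.c_[r1,-r2],o2-o1,rcond=None)[0];print(o1+k[0]*r1,o2+k[1]*r2)
```

```text
[-0.3103  0.4607 -0.1212  0.9892  0.     -0.1716] 5.75
top 0 [369.1341 238.874 ] [334.1816 186.6355]
top 0.03 [372.0871 237.7699] [340.3829 184.3169]
top 0.06 [375.2378 236.5916] [346.9993 181.8423]
top 0.1 [379.782  234.8914] [356.5421 178.2719]
side 0 [336.1523 174.284 ] [642.9199  92.9964]
side 0.03 [337.4044 163.3627] [645.5492  70.0617]
side 0.06 [338.7021 151.9855] [648.2745  46.1695]
side 0.1 [340.5069 136.0646] [652.0645  12.7357]
[ 0.5337 -0.1183  0.1051] [ 0.5051 -0.1274  0.1041]
```

Run:
```python
from plan import *
a=bot.camera("top");b=bot.camera("side");P=bot.get_obs()["eef_pos"]
im=[]
for c,i,(x,y) in(("top",a,(290,150)),("side",b,(250,50))):
    z=cv2.resize(i[y:y+150,x:x+133],None,fx=3,fy=3,interpolation=cv2.INTER_CUBIC)
    q=(proj(c,[P])[0]-[x,y])*3;cv2.drawMarker(z,tuple(int(v) for v in q),(255,0,255),0,14,1);im.append(z)
cv2.imwrite("pics/t4.png",np.hstack(im));print(np.abs(a.astype(int)-np.load("top0.npy")).sum())
```

```text
6143755
```

View pics/t4.png

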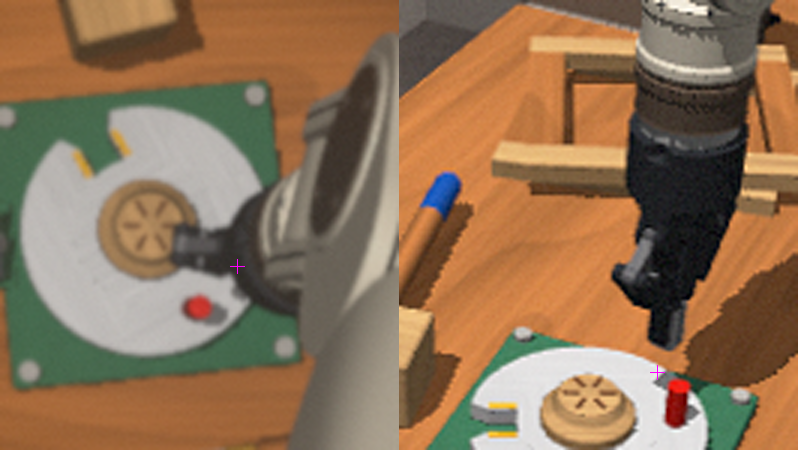

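The side view shows the real fingertip at crop (665,345), about 25 mm above the reported TCP (marker at (657,372)). The tip therefore passed over the 62 mm stud. I'll go back behind the stud and work about 24 mm lower.

Run:
```python
from plan import *
o=bot.get_obs();print(o["eef_pos"])
for z in(.055,.06,.066,.072): print(z,at("side",(250+266/3,50+345/3),z))
rows([arc(208,.045,.10),arc(208,.045,.018)],[298]*2)
```

```text
[ 0.5242 -0.168   0.0415]
0.055 [ 0.5267 -0.1843  0.055 ]
0.06 [ 0.5245 -0.1782  0.06  ]
0.066 [ 0.522  -0.1709  0.066 ]
0.072 [ 0.5194 -0.1635  0.072 ]
[ 5.81  6.22 -5.85] 54.1
[5.8  6.22 2.35] 54.1
```

Call:
move_arm([
  {"x": 0,"y": 0,"z": -3,"yaw": 0},
  {"x": 1,"y": 1,"z": -5.8,"yaw": 9},
  {"x": 2,"y": 2.2,"z": -5.8,"yaw": 18},
  {"x": 3,"y": 3.3,"z": -5.8,"yaw": 27},
  {"x": 4,"y": 4.4,"z": -5.8,"yaw": 36},
  {"x": 5,"y": 5.5,"z": -5.8,"yaw": 45},
  {"x": 5.8,"y": 6.2,"z": -5.8,"yaw": 54},
  {"x": 5.8,"y": 6.2,"z": -3,"yaw": 54},
  {"x": 5.8,"y": 6.2,"z": -0.5,"yaw": 54},
  {"x": 5.8,"y": 6.2,"z": 0.6,"yaw": 54},
  {"x": 5.8,"y": 6.2,"z": 1.2,"yaw": 54},
  {"x": 5.8,"y": 6.2,"z": 1.6,"yaw": 54},
  {"x": 5.8,"y": 6.2,"z": 1.6,"yaw": 54},
])

```text
clock: 7.48
eef_pos: [0.4758, -0.0988, 0.0258]
tool_rot: [0.514, 0.858, 0.0, 0.0]
ft_force: [0.4, -0.4, 0.0]
grip_width: 0.0005
grasp_force: 0.0
```

Run:
```python
from plan import *
a=bot.camera("top");b=bot.camera("side");P=bot.get_obs()["eef_pos"]
im=[]
for c,i,(x,y) in(("top",a,(260,150)),("side",b,(250,90))):
    z=cv2.resize(i[y:y+133,x:x+133],None,fx=3,fy=3,interpolation=cv2.INTER_CUBIC)
    q=(proj(c,[P])[0]-[x,y])*3;cv2.drawMarker(z,tuple(int(v) for v in q),(255,0,255),0,14,1);im.append(z)
cv2.imwrite("pics/t5.png",np.hstack(im))
ph=208
seq=[(ph,.03),(ph,.019)]+[(q,.019) for q in np.arange(212,275,4)]
rows([arc(q,d,.022) for q,d in seq],[q+90 for q,_ in seq])
```

```text
[-1.43 -0.05  0.4 ] 0.1
[-2.53 -0.05  0.41] 0.1
[-2.96 -0.17  0.41] -3.9
[-3.41 -0.25  0.41] -7.9
[-3.86 -0.31  0.41] -11.9
[-4.31 -0.34  0.41] -15.9
[-4.76 -0.33  0.41] -19.9
[-5.21 -0.29  0.41] -23.9
[-5.66 -0.22  0.41] -27.9
[-6.1  -0.12  0.41] -31.9
[-6.53  0.01  0.41] -35.9
[-6.96  0.17  0.41] -39.9
[-7.37  0.36  0.41] -43.9
[-7.76  0.58  0.41] -47.9
[-8.14  0.83  0.41] -51.9
[-8.51  1.1   0.41] -55.9
[-8.85  1.4   0.41] -59.9
[-9.17  1.72  0.41] -63.9
```

View pics/t5.png

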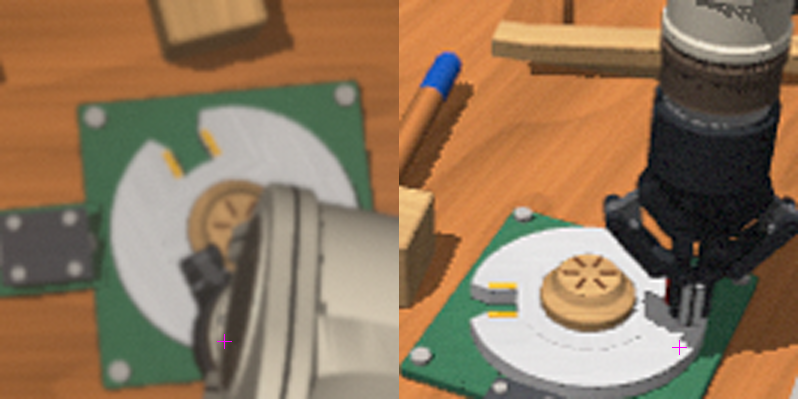

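The tip is now behind the stud at about z = 46 mm, with the red stud showing just beyond it. I'll go 8 mm lower and push along the arc.

Call:
move_arm([
  {"x": -0.3,"y": 0,"z": 0.4,"yaw": 0},
  {"x": -0.8,"y": 0,"z": 0.8,"yaw": 0},
  {"x": -1.5,"y": 0,"z": 0.8,"yaw": 0},
  {"x": -2.1,"y": 0,"z": 0.8,"yaw": 0},
  {"x": -2.5,"y": 0,"z": 0.8,"yaw": 0},
  {"x": -2.95,"y": -0.15,"z": 0.8,"yaw": -4},
  {"x": -3.4,"y": -0.25,"z": 0.8,"yaw": -8},
  {"x": -3.85,"y": -0.3,"z": 0.8,"yaw": -12},
  {"x": -4.3,"y": -0.35,"z": 0.8,"yaw": -16},
  {"x": -4.75,"y": -0.35,"z": 0.8,"yaw": -20},
  {"x": -5.2,"y": -0.3,"z": 0.8,"yaw": -24},
  {"x": -5.65,"y": -0.2,"z": 0.8,"yaw": -28},
  {"x": -6.1,"y": -0.1,"z": 0.8,"yaw": -32},
  {"x": -6.5,"y": 0,"z": 0.8,"yaw": -36},
  {"x": -6.95,"y": 0.15,"z": 0.8,"yaw": -40},
  {"x": -7.35,"y": 0.35,"z": 0.8,"yaw": -44},
  {"x": -7.75,"y": 0.6,"z": 0.8,"yaw": -48},
  {"x": -7.75,"y": 0.6,"z": 0.8,"yaw": -48},
])

```text
clock: 9.82
eef_pos: [0.517, -0.1646, 0.0173]
tool_rot: [0.122, 0.993, -0.0, -0.0]
ft_force: [-0.8, -0.0, -0.9]
grip_width: -0.0002
grasp_force: 0.3
```

```bash
cat > look.py <<'E'
from plan import *
def look():
  out={}
  o=bot.get_obs();print(o["clock"],o["eef_pos"],o["ft_force"])
  for cam in("top","side"):
    im=bot.camera(cam);out[cam]=im
    h=cv2.cvtColor(im,cv2.COLOR_BGR2HSV);H,S,V=h[...,0].astype(int),h[...,1],h[...,2]
    for k,m,z in(("yel",(H>18)&(H<32)&(S>140)&(V>130),.028),("red",((H<6)|(H>172))&(S>170)&(V>90),.045 if cam=="side" else .062)):
        n,l,st,c=cv2.connectedComponentsWithStats(m.astype(np.uint8))
        for i in range(1,n):
            if st[i,4]>4:
                q=at(cam,c[i],z)[:2]-ax
                if np.hypot(*q)<.1:print(cam,k,c[i],st[i,4],"r",round(np.hypot(*q),4),"ang",round(np.degrees(np.arctan2(q[1],q[0]))%360,1))
  return out
E
python3 - <<'E'
from look import *
look()
seq=np.arange(256,279,2)
print(seq);rows([arc(q,.019,.018) for q in seq],[q+90 for q in seq])
E
```

```text
9.825 [ 0.517  -0.1646  0.0173] [-0.7815 -0.0041 -0.9249]
top yel [311.7333 210.8667] 15 r 0.0637 ang 58.3
top yel [308.5 225. ] 12 r 0.0617 ang 85.8
side yel [287.2667 199.1333] 15 r 0.0611 ang 55.3
side yel [297.8    206.6667] 15 r 0.0601 ang 85.0
side red [331.5075 170.8806] 67 r 0.0624 ang 256.2
[256 258 260 262 264 266 268 270 272 274 276 278]
[-0.07 -0.02 -0.06] 0.0
[-0.29 -0.08 -0.06] -2.0
[-0.51 -0.14 -0.06] -4.0
[-0.73 -0.18 -0.06] -6.0
[-0.95 -0.22 -0.06] -8.0
[-1.17 -0.25 -0.06] -10.0
[-1.4  -0.28 -0.06] -12.0
[-1.63 -0.29 -0.06] -14.0
[-1.85 -0.3  -0.06] -16.0
[-2.08 -0.3  -0.06] -18.0
[-2.3  -0.29 -0.06] -20.0
[-2.53 -0.28 -0.06] -22.0
```

Call:
move_arm([
  {"x": -0.3,"y": -0.1,"z": 0,"yaw": -2},
  {"x": -0.5,"y": -0.15,"z": 0,"yaw": -4},
  {"x": -0.75,"y": -0.2,"z": 0,"yaw": -6},
  {"x": -0.95,"y": -0.2,"z": 0,"yaw": -8},
  {"x": -1.15,"y": -0.25,"z": 0,"yaw": -10},
  {"x": -1.4,"y": -0.3,"z": 0,"yaw": -12},
  {"x": -1.65,"y": -0.3,"z": 0,"yaw": -14},
  {"x": -1.85,"y": -0.3,"z": 0,"yaw": -16},
  {"x": -2.1,"y": -0.3,"z": 0,"yaw": -18},
  {"x": -2.1,"y": -0.3,"z": 0,"yaw": -18},
])

```text
clock: 11.18
eef_pos: [0.5376, -0.1722, 0.0177]
tool_rot: [-0.036, 0.999, 0.0, 0.001]
ft_force: [-0.9, -0.7, -0.0]
grip_width: 0.0001
grasp_force: 0.4
```

Run:
```python
from look import *
o=look()
im=[]
for c,(x,y) in(("top",(230,165)),("side",(250,150))):
    z=cv2.resize(o[c][y:y+100,x:x+133],None,fx=3,fy=3,interpolation=cv2.INTER_CUBIC)
    for yy in (.05,.085,.13): 
        q=(proj(c,W(p,[[0,yy,.028]]))[0]-[x,y])*3;cv2.drawMarker(z,tuple(int(v) for v in q),(255,0,255),0,8,1)
    im.append(z)
cv2.imwrite("pics/t6.png",np.hstack(im))
```

```text
11.175 [ 0.5376 -0.1722  0.0177] [-0.9347 -0.7073 -0.0182]
top yel [308.0714 220.4286] 14 r 0.0637 ang 77.4
top yel [308.9 235.2] 10 r 0.0634 ang 105.0
side yel [293.625 204.75 ] 16 r 0.0609 ang 75.4
side yel [307.25  209.375] 16 r 0.0596 ang 104.8
side red [323.7273 167.1558] 77 r 0.0643 ang 274.9
```

View pics/t6.png

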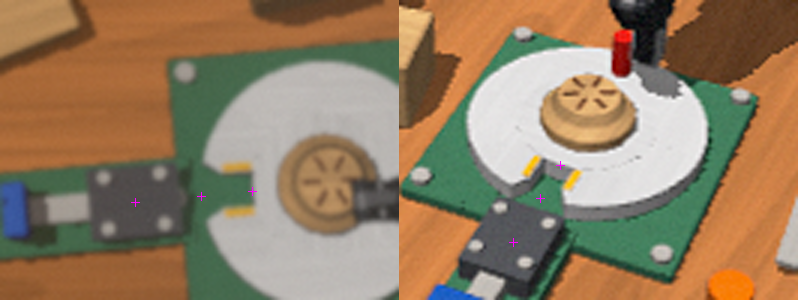

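The slot is within about 2–3° of the bar's line (slot mid (238,190), line at about 191.5). I'll nudge 2 mm more, then back off and rise.

Call:
move_arm([
  {"x": -0.1,"y": 0,"z": 0,"yaw": -1},
  {"x": -0.2,"y": 0,"z": 0,"yaw": -2},
  {"x": -0.2,"y": 0,"z": 0,"yaw": -2},
  {"x": 0.6,"y": 0,"z": 0,"yaw": -2},
  {"x": 1.2,"y": 0,"z": 0,"yaw": -2},
  {"x": 1.2,"y": 0,"z": -3,"yaw": -2},
  {"x": 1.2,"y": 0,"z": -8,"yaw": -2},
  {"x": 1.2,"y": 0,"z": -13,"yaw": -2},
  {"x": 1.2,"y": 0,"z": -15,"yaw": -2},
])

```text
clock: 12.4
eef_pos: [0.5265, -0.1735, 0.1713]
tool_rot: [-0.053, 0.999, -0.001, 0.003]
ft_force: [-0.0, -0.3, -0.1]
grip_width: 0.0
grasp_force: 0.0
```

Run:
```python
from look import *
look()
# yaw such that tool y lies across the plate: push with tool -x or x face along stand -y
h=np.degrees(p[2])
Q=W(p,[[0,.275,.17],[0,.265,.012],[0,.225,.012],[0,.189,.012]])
rows(Q,[h-90]*4); rows(Q[:1],[h]);rows(Q[:1],[h+90]);print(Q,bot.get_obs()["joint_pos"])
```

```text
12.4 [ 0.5265 -0.1735  0.1713] [-0.0163 -0.3084 -0.0691]
top yel [308.375 221.25 ] 16 r 0.0628 ang 78.8
top yel [310.0769 235.6154] 13 r 0.0613 ang 106.3
top red [370.75  221.125] 16 r 0.06 ang 276.4
side yel [294.2857 205.0714] 14 r 0.0607 ang 77.0
side yel [308.1667 209.5   ] 12 r 0.0595 ang 106.6
side red [323.3012 166.8072] 83 r 0.0651 ang 276.0
[-4.   33.65  0.02] 91.9
[-3.87 32.69 15.82] 91.9
[-3.74 28.69 15.83] 91.9
[-3.63 25.09 15.84] 91.9
[-4.   33.65  0.02] 1.9
[-4.   33.65  0.02] -88.1
[[0.5309 0.1652 0.17  ]
 [0.5316 0.1552 0.012 ]
 [0.5346 0.1153 0.012 ]
 [0.5372 0.0794 0.012 ]] [-0.3186  0.3584  0.0818  1.2874  0.0003 -0.4249]
```

Call:
move_arm([
  {"x": -0.4,"y": 3.4,"z": 0,"yaw": 9},
  {"x": -0.8,"y": 6.8,"z": 0,"yaw": 18},
  {"x": -1.2,"y": 10.2,"z": 0,"yaw": 27},
  {"x": -1.6,"y": 13.6,"z": 0,"yaw": 36},
  {"x": -2,"y": 17,"z": 0,"yaw": 45},
  {"x": -2.4,"y": 20.4,"z": 0,"yaw": 54},
  {"x": -2.8,"y": 23.8,"z": 0,"yaw": 63},
  {"x": -3.2,"y": 27.2,"z": 0,"yaw": 72},
  {"x": -3.6,"y": 30.5,"z": 0,"yaw": 81},
  {"x": -3.9,"y": 33.6,"z": 2,"yaw": 90},
  {"x": -3.9,"y": 33.6,"z": 7,"yaw": 92},
  {"x": -3.9,"y": 33.4,"z": 11,"yaw": 92},
  {"x": -3.9,"y": 33.1,"z": 14,"yaw": 92},
  {"x": -3.9,"y": 32.7,"z": 15.2,"yaw": 92},
  {"x": -3.9,"y": 32.7,"z": 15.2,"yaw": 92},
])

```text
clock: 14.38
eef_pos: [0.5279, 0.1556, 0.0143]
tool_rot: [0.682, 0.732, -0.001, -0.001]
ft_force: [0.9, 0.4, 0.8]
grip_width: 0.0002
grasp_force: 0.0
```

Run:
```python
from look import *
o=look()
Y=[.245,.235,.225,.215,.205,.195,.189];rows(W(p,[[0,y,.018] for y in Y]),[np.degrees(p[2])-90]*7)
im=[]
for c,(x,y) in(("top",(190,165)),("side",(220,160))):
    z=cv2.resize(o[c][y:y+133,x:x+133],None,fx=3,fy=3,interpolation=cv2.INTER_CUBIC)
    q=(proj(c,[bot.get_obs()["eef_pos"]])[0]-[x,y])*3;cv2.drawMarker(z,tuple(int(v) for v in q),(255,0,255),0,8,1)
    im.append(z)
cv2.imwrite("pics/t7.png",np.hstack(im))
```

```text
14.375 [0.5279 0.1556 0.0143] [0.9331 0.3809 0.7944]
top yel [308.375 221.25 ] 16 r 0.0628 ang 78.8
top yel [309.7333 235.8   ] 15 r 0.0621 ang 106.5
top red [370.8788 222.4242] 33 r 0.0599 ang 274.0
side yel [294.1333 205.2667] 15 r 0.0614 ang 77.1
side yel [308.1667 209.5   ] 12 r 0.0595 ang 106.6
side red [323.3293 166.7317] 82 r 0.0654 ang 276.0
[-2.13  0.17 -0.16] -0.2
[-3.13  0.18 -0.16] -0.2
[-4.13  0.18 -0.16] -0.2
[-5.13  0.18 -0.16] -0.2
[-6.13  0.18 -0.16] -0.2
[-7.13  0.19 -0.16] -0.2
[-7.73  0.19 -0.16] -0.2
```

View pics/t7.png

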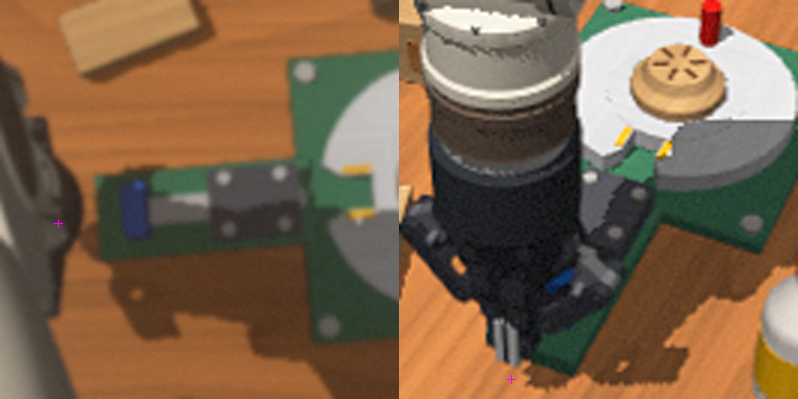

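The tool is behind the blue plate, on the bar's line. Now the push.

Call:
move_arm([
  {"x": -1,"y": 0.1,"z": -0.2,"yaw": 0},
  {"x": -2,"y": 0.2,"z": -0.2,"yaw": 0},
  {"x": -2.8,"y": 0.2,"z": -0.2,"yaw": 0},
  {"x": -3.4,"y": 0.2,"z": -0.2,"yaw": 0},
  {"x": -3.8,"y": 0.2,"z": -0.2,"yaw": 0},
  {"x": -4.2,"y": 0.2,"z": -0.2,"yaw": 0},
  {"x": -4.6,"y": 0.2,"z": -0.2,"yaw": 0},
  {"x": -5.0,"y": 0.2,"z": -0.2,"yaw": 0},
  {"x": -5.4,"y": 0.2,"z": -0.2,"yaw": 0},
  {"x": -5.8,"y": 0.2,"z": -0.2,"yaw": 0},
  {"x": -6.2,"y": 0.2,"z": -0.2,"yaw": 0},
  {"x": -6.6,"y": 0.2,"z": -0.2,"yaw": 0},
  {"x": -6.6,"y": 0.2,"z": -0.2,"yaw": 0},
])

```text
clock: 16.1
eef_pos: [0.5357, 0.0898, 0.0174]
tool_rot: [0.682, 0.732, -0.0, 0.0]
ft_force: [0.1, -0.9, -0.3]
grip_width: 0.0002
grasp_force: 0.0
```

```bash
cat > bar.py <<'E'
from look import *
o=look()
h=cv2.cvtColor(o["top"],cv2.COLOR_BGR2HSV);H,S,V=h[...,0].astype(int),h[...,1],h[...,2]
m=(H>105)&(H<130)&(S>120)&(V>30);n,l,st,c=cv2.connectedComponentsWithStats(m.astype(np.uint8))
cc,s=np.cos(p[2]),np.sin(p[2])
for i in range(1,n):
    w=at("top",c[i],.055)[:2]-ax;y=-s*w[0]+cc*w[1]
    if st[i,4]>5 and abs(cc*w[0]+s*w[1])<.04: print("plate mid stand y",y,st[i])
E
python3 bar.py
```

```text
16.1 [0.5357 0.0898 0.0174] [ 0.1141 -0.9133 -0.3065]
top yel [308.375 221.25 ] 16 r 0.0628 ang 78.8
top red [370.5676 222.4324] 37 r 0.0593 ang 274.0
side yel [308.1667 209.5   ] 12 r 0.0595 ang 106.6
side red [323.3333 166.7262] 84 r 0.0654 ang 276.0
```

Call:
move_arm([
  {"x": -0.3,"y": 0,"z": 0,"yaw": 0},
  {"x": -0.6,"y": 0,"z": 0,"yaw": 0},
  {"x": -0.9,"y": 0,"z": 0,"yaw": 0},
  {"x": -0.9,"y": 0,"z": 0,"yaw": 0},
])

```text
clock: 16.7
eef_pos: [0.5365, 0.0811, 0.0175]
tool_rot: [0.682, 0.732, -0.0, 0.0]
ft_force: [1.1, -0.8, 0.7]
grip_width: 0.0002
grasp_force: 0.0
```

Call:
move_arm([
  {"x": -0.15,"y": 0,"z": 0,"yaw": 0},
  {"x": -0.3,"y": 0,"z": 0,"yaw": 0},
  {"x": -0.3,"y": 0,"z": 0,"yaw": 0},
])

```text
clock: 17.08
eef_pos: [0.5366, 0.0792, 0.0176]
tool_rot: [0.681, 0.732, 0.001, -0.0]
ft_force: [-0.0, 3.3, -0.0]
grip_width: 0.0002
grasp_force: 1.6
```

```bash
cat >> bar.py <<'E'
im=[]
for c,(x,y) in(("top",(190,165)),("side",(220,140))):
    im.append(cv2.resize(o[c][y:y+133,x:x+133],None,fx=3,fy=3,interpolation=cv2.INTER_CUBIC))
cv2.imwrite("pics/t8.png",np.hstack(im))
E
python3 bar.py
```

```text
17.075 [0.5366 0.0792 0.0176] [-0.0304  3.259  -0.0414]
top yel [308.375 221.25 ] 16 r 0.0628 ang 78.8
top red [370.8056 222.4722] 36 r 0.0598 ang 273.9
side yel [308.1667 209.5   ] 12 r 0.0595 ang 106.6
side red [323.3415 166.7561] 82 r 0.0653 ang 276.0
```

Call:
move_arm([
  {"x": -0.1,"y": 0,"z": 0,"yaw": 0},
  {"x": -0.2,"y": 0,"z": 0,"yaw": 0},
  {"x": -0.2,"y": 0,"z": 0,"yaw": 0},
])

```text
clock: 17.55
eef_pos: [0.5366, 0.0792, 0.0176]
tool_rot: [0.681, 0.733, 0.002, -0.002]
ft_force: [-0.7, 8.7, 0.3]
grip_width: -0.0003
grasp_force: 4.5
```

There is a hard stop exactly where fully home is expected (TCP at stand y ≈ 0.189). I'll back off, rise and verify.

Call:
move_arm([
  {"x": 1,"y": 0,"z": 0,"yaw": 0},
  {"x": 3,"y": 0,"z": 0,"yaw": 0},
  {"x": 6,"y": 0,"z": 0,"yaw": 0},
  {"x": 8,"y": 0,"z": -4,"yaw": 0},
  {"x": 10,"y": 0,"z": -9,"yaw": 0},
  {"x": 14,"y": 0,"z": -14,"yaw": 0},
  {"x": 19,"y": 0,"z": -16,"yaw": 0},
  {"x": 19,"y": 0,"z": -16,"yaw": 0},
])

```text
clock: 18.55
eef_pos: [0.5239, 0.2706, 0.18]
tool_rot: [0.679, 0.734, 0.003, 0.001]
ft_force: [-0.4, 0.0, -0.2]
grip_width: 0.0001
grasp_force: 0.0
```

```bash
python3 bar.py
```

```text
18.55 [0.5239 0.2706 0.18  ] [-0.3742  0.0395 -0.1934]
top yel [308.2667 221.3333] 15 r 0.063 ang 79.0
top yel [309.9286 235.5714] 14 r 0.0616 ang 106.2
top red [370.8788 222.4242] 33 r 0.0599 ang 274.0
side yel [294.1333 205.2667] 15 r 0.0614 ang 77.1
side yel [308.1667 209.5   ] 12 r 0.0595 ang 106.6
side red [323.3012 166.8072] 83 r 0.0651 ang 276.0
plate mid stand y 0.31512779916855066 [176 223  11   8  50]
plate mid stand y 0.17049956828133378 [251 224   9  18 140]
```

View pics/t8.png

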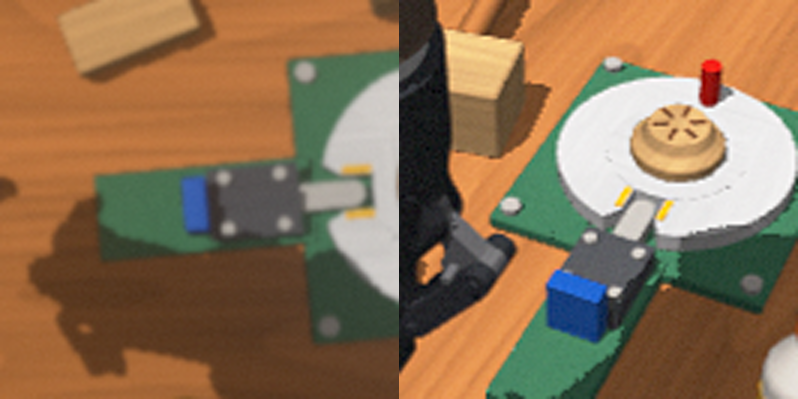

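The nose lies between the yellow paint strips, the blue plate sits against the guide (plate mid at stand y 0.1705, expected 0.170), and the tool is clear.

```bash
python3 -c "
from workcell import bot
print(bot.job_done())"
```

```text
the job is handed in; nothing more can be done
None
```

The turntable is locked and the job is handed in: the slot faces the bar, the bar is fully home against the guide, and the arm is clear; I kept clear of the mallet, chisel, glue bottle and offcut, but didn't re-measure them at the end.

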